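Queue the glue pots and turn the glue pump over the first

ROBOT

A 6-joint arm with a two-finger parallel gripper is mounted at the origin on the work surface. World frame = base frame: x ahead of the robot, y to its left, z up, the work surface at z = 0. Lengths are in mm, angles in rad, forces in N, time in s.
With the tool pointing down it reaches from about 350 to 875 mm from the base axis. Payload 4.2 kg.
Tool frame: the origin (TCP) lies midway between the tips of the shut fingers; the grasp point (between the pads) lies 19 mm behind it (arm.grip_depth is the distance from the TCP to the grasp point, in mm); z points along the fingers, x is the direction in which the jaws open and shut, and the axes are right-handed (so a half turn about z gives the same grasp; the last joint's range is limited). The gripper opens to 85 mm and grips with 20 to 120 N. Pads are 22 mm wide; open, the fingers measure 114 mm over their backs; the gripper's body (76 mm by 85 mm) begins 54 mm behind the grasp point. The pads swing forward as they close: fully open they stand 13 mm farther back than shut.
Start: joints at [1.481, 0.385, 0.008, 0, -1.194, -0.259], TCP at [213.574, 587.355, 231.312] pointing down, gripper open.
Joint ranges: [-3.14, 3.14], [-1.21, 2.06], [-1.07, 1.41], [-3.16, 2.05], [-2.99, -0.16], [-3.1, 3.1]. Speed limits (rad/s): [2.79, 2.79, 3.14, 3.14, 3.14, 3.14].

INTERFACE

Orientations are given as a unit quaternion [x, y, z, w].
In Python, from bench import arm, eyes, find_in, silhouettes gives the robot as it stands. The module is installed in compiled form; this text tells all that it offers.
- The arm moves only by the tool play_rows, never from a script. Its arguments are lists of equal length, an entry for each row: "offset": the shift along the world's x, y, z in mm, a list of three; "turn": the turn about the world's z in rad. In form: {"offset": [[x, y, z], ...], "turn": [turn, ...]}. A call has 1 to 12 rows; each row shifts and turns the pose as measured when the row begins; what a row does not reach is not made up. A row lasts 1/10 s, in which the tool goes at most 50 mm and 8.59 degrees, less where a joint would pass 70% of its speed; a pose out of reach is approached as far as the arm can. A call is refused whole if a number of a shift passes 50 or a number of a turn 0.15, either way. A call with a gripper value outside its range is refused whole. "grip" is the gripper's target within -1 to 1 (fully open at 1, half-way at 0, shut at -1), set as the call begins (left out, the last holds). The fingers move at their own pace and stop on an object; the grip force is fixed at half the most. Time passes only in rows, so rows that do not move let the fingers close. It gives the time, the measured TCP pose, the force and the opening at its end, in the units of the state.
- arm.read_state(): the state, without advancing time (a new reading comes with each control period).
- eyes.get_image(name): name is "side" or "top" or "wrist"; returns (picture, depth): 400x640x3 uint8, red, green, blue; 400x640 float32, mm along the optical axis (not along the pixel's ray), 0 where there is no reading.
- eyes.camera_params(name): a dict with "camera_matrix" (3x3 intrinsics, pixels), "dist" ([k1, k2, p1, p2, k3] as OpenCV has them; the pictures are not rectified), "camera_from_world" (4x4, takes a point from world to camera coordinates). Camera axes: x right, y down, z forward; pixel columns grow to the right and rows downward; lengths in mm; the calibration is good to about 2 mm. A picture is of the moment at which its call begins: read the wrist's pose just before it. camera_params takes no time and is no camera call; for the wrist camera it gives the pose at the moment of the call.
- arm.job_done(): hands the job in, once; it reports no verdict.
Trained networks look in the newest picture that a camera, given by its name, has taken for a name from the list of things; names that differ only in an ending like _2 or _b are one class to them, and where a whole thing is asked for, a point or a joint stands for the part that bears it (a point fixed in the world has none). Each returns a list of dicts, best first, with "score" (0 to 1); they miss things now and then, are a little off and sometimes report something else, mostly with a low value. They report only what shows in the picture. A call takes as long as a camera call. They do not tell look-alikes from the thing itself.
- find_in(camera, query): "bbox" ([centre column, centre row, width, height] in pixels, round what is visible of it).
- silhouettes(camera, query): "mask" (400x640 bool, what is visible of it) and "bbox" ([centre column, centre row, width, height] in pixels, round what is visible of it).
The state is a dict: "clock": time; "joints": joint angles; "joint_vel": joint speeds; "joint_efforts": joint torques, N m; "position": TCP position; "ee_rot": TCP orientation; "contact_force": force on the tool from outside, world axes, zero at the start; "wrist_torque": the same for the moment, N m; "gripper_width": finger opening in mm.
Only numpy, scipy, OpenCV 4.12 (cv2) and the standard library are available. Lean on these libraries where they do the work, as an engineer would, in place of code of your own. Each camera call takes 0.05 s, during which the arm holds its last target. There are 200 camera calls.

TASK

Slide the two white glue pots along the table, one after the other and without lifting or tipping them, into single file between the wooden guide rails, the first up against the stop beside the carousel and the second up against the first. Only then turn the carousel (the upright wooden post is its handle) until the spout of the pump bottle is over the middle of the first pot, and finish while still holding the carousel firmly so that it stays still; do not let go. Leave the other things on the table where they are.

Things in the scene. Friction and masses are not known exactly. Their poses are not given: they have to be found in the camera images.
- station: filling station fixed to the table: a round foot carrying the carousel, and a lane of two wooden rails. Origin on the carousel's axis at table height, z up. The lane runs out along the station's own -y, centred on x = 0, its floor the bare table; rails 18 mm high, 12 mm thick, 58 mm apart inside; stop: a cross bar 18 mm high, its face at y = -109 mm
- first (a point): point on the table in the lane, 135 mm from the carousel's axis: centre of a pot that touches the stop
- second (a point): point on the table in the lane, 187 mm from the carousel's axis: centre of a pot that touches the first pot
- mouth (a point): point on the table on the lane's centre line at its open end, 255 mm from the carousel's axis. The rails are straight up to 225 mm from the axis, then flare to about 75 mm apart at the mouth
- carousel: turntable: disc, radius 95 mm, top 28 mm above the table, turns either way on a vertical axis (over a full turn each way), slight friction: stays where left, about 1 N at the post turns it. Origin on the axis at table height; turns with the disc. Fixed on it: pump bottle along its own -y, turning post along +y, capped jar (92 mm above the table) along +x, pointed bottle (114 mm) along -x
- spout (a point): tip of the spout of the pump bottle, 135 mm from the carousel's axis along its own -y, 118 mm above the table. The bottle is 48 mm across, its centre 58 mm from the axis, its pump head 148 mm above the table; the thin spout reaches outwards
- post (a point): centre of the top of the turning post: plain upright round wooden dowel, 12 mm diameter, fixed to the turntable 70 mm from its axis, opposite the pump bottle, top 178 mm above the table. Its upper 60 mm stand above the jar and pointed bottle. It is fixed in the disc and does not spin by itself: a gripper that holds it should turn along with the carousel, or let it slip round between the pads
- pot_a: open round white glue pot, straight-sided, 52 mm outside diameter, 65 mm high, wall 4 mm, about 0.14 kg, standing loose on the table to the right of the lane; origin at the centre of its underside. The two pots are alike and either may go first
- pot_b: open round white glue pot, straight-sided, 52 mm outside diameter, 65 mm high, wall 4 mm, about 0.14 kg, standing loose on the table to the right of the lane; origin at the centre of its underside. The two pots are alike and either may go first
- tape: bystander: roll of paper tape lying flat, 90 mm across, 25 mm high
- eraser: bystander: eraser, 24 x 50 x 14 mm
- tube: bystander: upright closed glue bottle, 44 mm across, 110 mm high, standing loose on the table, left of the station and nearer the robot
- pencup: bystander: dark cup, 76 mm across, 100 mm high, with pencils up to 170 mm high
- tape2: bystander: roll of brown tape lying flat, 110 mm across, 48 mm high
- brush: bystander: paint brush lying flat
- offcut: bystander: plywood offcut, 60 x 35 x 30 mm
Not all that is in view belongs to the job. Leave any black look-alike of the pot_a alone. What is shaped like the pot_b but purple is not meant.

How it is judged (in metres and radians):
On the way, in this order (a step that is already met when the one before it is completed fails the run):
1. one pot stands between the rails (((y of pot_a in the frame of station between -0.2 and -0.12 m and x of pot_a in the frame of station between -0.01 and 0.01 m and height (world z) of pot_a below 0.008 m) or (y of pot_b in the frame of station between -0.2 and -0.12 m and x of pot_b in the frame of station between -0.01 and 0.01 m and height (world z) of pot_b below 0.008 m))), for 0.1 s.
2. both pots stand in single file, the first at the stop and the second against it ((((horizontal distance between pot_a and first below 0.012 m and height (world z) of pot_a below 0.008 m and angle between pot_a's own z axis and vertical below 0.12 rad) and (horizontal distance between pot_b and second below 0.012 m and height (world z) of pot_b below 0.008 m and angle between pot_b's own z axis and vertical below 0.12 rad)) or ((horizontal distance between pot_b and first below 0.012 m and height (world z) of pot_b below 0.008 m and angle between pot_b's own z axis and vertical below 0.12 rad) and (horizontal distance between pot_a and second below 0.012 m and height (world z) of pot_a below 0.008 m and angle between pot_a's own z axis and vertical below 0.12 rad)))), for 0.2 s.
3. then the carousel is turned: spout over the first pot (horizontal distance between spout and first below 0.014 m), for 0.2 s.
At the end, for the whole second after the job is handed in: Both pots stand upright on the table between the rails, within 12 mm of first and second; seen from above the spout is within 14 mm of first; the turntable is still (under 0.1 rad/s) and the fingers hold the carousel with more than 3 N ((((horizontal distance between pot_a and first below 0.012 m and height (world z) of pot_a below 0.008 m and angle between pot_a's own z axis and vertical below 0.12 rad) and (horizontal distance between pot_b and second below 0.012 m and height (world z) of pot_b below 0.008 m and angle between pot_b's own z axis and vertical below 0.12 rad)) or ((horizontal distance between pot_b and first below 0.012 m and height (world z) of pot_b below 0.008 m and angle between pot_b's own z axis and vertical below 0.12 rad) and (horizontal distance between pot_a and second below 0.012 m and height (world z) of pot_a below 0.008 m and angle between pot_a's own z axis and vertical below 0.12 rad))) and horizontal distance between spout and first below 0.014 m and angular speed of carousel below 0.1 rad/s and contact force between the fingers and carousel above 3 N); the arm keeps its last pose, push and grip.
It fails at once if a pot is lifted more than 20 mm off the table (height (world z) of any of pot_a, pot_b above 0.02 m).
It fails at once if a pot is tipped (angle between any of pot_a, pot_b's own z axis and vertical above 0.5 rad).
It fails at once if another thing on the table is moved more than 30 mm (distance of any of tape, eraser, tube, pencup, tape2, brush, offcut from where it was at the start of the episode above 0.03 m).
It also fails if it takes over 72 s, if anything falls off the work surface, if the arm or the gripper's body presses on something with over 40 N, if the wrist force passes 120 N, or if a joint passes its speed limit or range.

## Working session

There is one attempt and no reset: what is moved stays moved. The work goes in short steps, Python scripts to look and compute and a tool call to move; the robot and the scene stay as the last step left them, time stands still between calls to the robot, and variables do not carry over. Pictures are saved under pics/ and viewed, on a budget of 10 in all, crops included, one or two more only if the job needs it, and the job is handed in when it is done.

Besides the shell and the picture viewer there is one more tool, called after "Emit:" as name(argument=value, ...), one argument or row to a line, values as JSON. play_rows: Moves the arm, as the interface text tells. Its arguments: {"type":"object","properties":{"offset":{"type":"array","items":{"type":"array","items":{"type":"number"}}},"turn":{"type":"array","items":{"type":"number"}},"grip":{"type":"number"}},"required":["offset","turn"]}

```bash
ls; mkdir -p pics; python3 - <<'E'
from bench import arm, eyes, find_in
import cv2,numpy as np
s=arm.read_state();print(s['clock'],s['position'],s['ee_rot'],s['gripper_width'])
for n in('top','side'):
    p,d=eyes.get_image(n);cv2.imwrite(f'pics/{n}0.png',p[:,:,::-1]);np.savez(f'pics/{n}0.npz',p=p,d=d)
    c=eyes.camera_params(n);print(n,np.round(c['camera_matrix'],1).tolist(),np.round(c['dist'],3),np.round(c['camera_from_world'],3).tolist())
    for q in('pot_a','post','spout','carousel','tube','station'):
        print(q,[(round(x['score'],2),np.round(x['bbox']).tolist()) for x in find_in(n,q)][:5])
E
```

```text
pics
0.0 [213.37542836 586.8274523  230.21753244] [-5.73606250e-01  8.19130452e-01 -6.49340653e-04 -8.67250282e-04] 85.49856324564173
top [[436.0, 0.0, 325.2], [0.0, 436.0, 198.0], [0.0, 0.0, 1.0]] [-0.109  0.     0.     0.     0.   ] [[-0.082, -0.997, -0.003, -10.177], [-0.97, 0.081, -0.228, 590.013], [0.228, -0.016, -0.974, 1428.106], [0.0, 0.0, 0.0, 1.0]]
pot_a [(0.76, [384.0, 194.0, 14.0, 19.0]), (0.65, [367.0, 170.0, 16.0, 20.0]), (0.54, [386.0, 226.0, 20.0, 16.0]), (0.52, [386.0, 262.0, 17.0, 16.0])]
post [(0.81, [254.0, 208.0, 70.0, 54.0])]
spout [(0.76, [256.0, 208.0, 76.0, 52.0])]
carousel []
tube [(0.49, [201.0, 270.0, 20.0, 15.0])]
station [(0.56, [277.0, 208.0, 123.0, 55.0])]
side [[501.2, 0.0, 321.6], [0.0, 501.2, 197.7], [0.0, 0.0, 1.0]] [-0.027  0.     0.     0.     0.   ] [[0.865, -0.502, 0.01, -502.586], [-0.299, -0.532, -0.792, 242.294], [0.403, 0.682, -0.61, 1484.613], [0.0, 0.0, 0.0, 1.0]]
pot_a [(0.85, [390.0, 237.0, 11.0, 27.0]), (0.69, [332.0, 271.0, 21.0, 26.0]), (0.66, [374.0, 257.0, 21.0, 24.0]), (0.64, [297.0, 285.0, 20.0, 31.0]), (0.25, [408.0, 263.0, 13.0, 19.0])]
post [(0.79, [298.0, 175.0, 54.0, 55.0])]
spout [(0.46, [411.0, 264.0, 20.0, 23.0])]
carousel [(0.97, [298.0, 178.0, 50.0, 52.0])]
tube [(0.71, [226.0, 167.0, 15.0, 27.0]), (0.32, [312.0, 189.0, 81.0, 90.0]), (0.23, [297.0, 175.0, 51.0, 52.0])]
station [(0.92, [314.0, 191.0, 83.0, 88.0])]
```

```bash
python3 - <<'E'
import cv2
a=cv2.imread('pics/top0.png')[130:330,150:450];b=cv2.imread('pics/side0.png')[110:310,180:480]
cv2.imwrite('pics/v1.png',cv2.resize(a,(798,532),interpolation=cv2.INTER_CUBIC))
cv2.imwrite('pics/v2.png',cv2.resize(b,(798,532),interpolation=cv2.INTER_CUBIC))
E
```

```text
(no output)
```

View pics/v1.png

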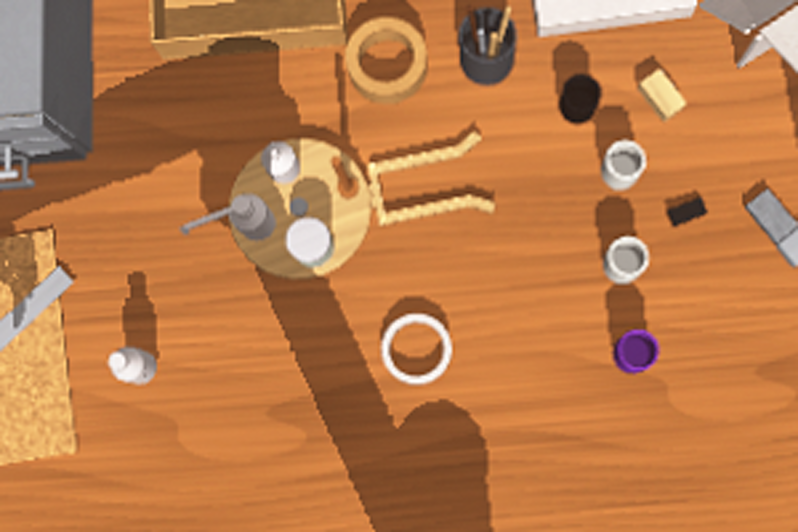

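View pics/v2.png

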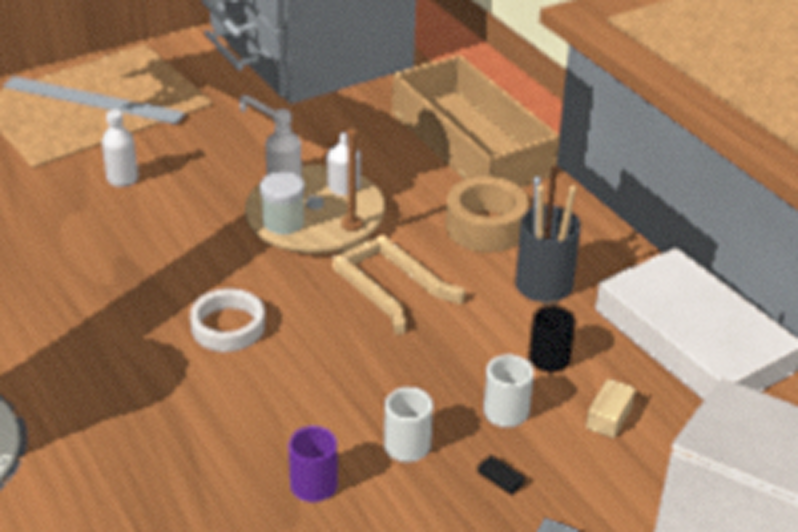

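The views show, in v1 pixels (top): white pots at (624,165) and (627,260), to the right of the lane. The black look-alike is at (580,98) and the purple one at (636,352). The two white ones are the pots meant; v2 confirms it at (509,390) and (408,424). The lane opens to the right at (483,168), and the spout points left, nearly opposite the lane. Next I measure from depth.

```bash
cat > h.py <<'E'
import numpy as np,cv2
from bench import arm,eyes
def cloud(cp,d):
    K=np.array(cp['camera_matrix']);D=np.array(cp['dist']);T=np.array(cp['camera_from_world'])
    v,u=np.mgrid[:400,:640];n=cv2.undistortPoints(np.stack([u,v],-1).reshape(-1,1,2).astype(float),K,D).reshape(400,640,2)
    P=np.dstack([n[...,0]*d,n[...,1]*d,d]);W=(P-T[:3,3])@T[:3,:3]
    W[d<=0]=np.nan;return W
def proj(cp,X):
    T=np.array(cp['camera_from_world']);r,_=cv2.Rodrigues(T[:3,:3])
    return cv2.projectPoints(np.array(X,float).reshape(-1,1,3),r,T[:3,3],np.array(cp['camera_matrix']),np.array(cp['dist']))[0].reshape(-1,2)
def circ(p):
    A=np.c_[2*p,np.ones(len(p))];s=np.linalg.lstsq(A,(p**2).sum(1),rcond=None)[0];return s[:2],np.sqrt(s[2]+s[:2]@s[:2])
E
python3 - <<'E'
from h import *
for n in('top','side'):
    z=np.load(f'pics/{n}0.npz');W=cloud(eyes.camera_params(n),z['d']);np.save(f'pics/{n}W.npy',W)
    rgb=z['p'].astype(int)
    tab=W[300:330,200:400] if n=='top' else W[200:230,200:260]
    print(n,'table z',np.nanmedian(tab[...,2]),np.nanstd(tab[...,2]))
    S=lambda lo,hi,box:W[box[1]:box[3],box[0]:box[2]].reshape(-1,3)
    boxes={'potA':(372,180,396,206),'potB':(373,214,398,240),'carou':(215,175,295,240),'lane':(285,170,340,220)} if n=='top' else {'potA':(358,240,386,275),'potB':(320,252,346,288),'carou':(265,140,330,210),'lane':(300,190,365,240)}
    for k,b in boxes.items():
        p=S(0,0,b);p=p[~np.isnan(p).any(1)]
        print(k,'z hist',np.histogram(p[:,2],[-20,-5,6,12,16,20,24,32,40,50,58,64,70,80,100,120,150,185])[0])
        if 'pot' in k:
            q=p[p[:,2]>58]; print(len(q),'mid',((q.max(0)+q.min(0))/2).round(1),q.min(0).round(1),q.max(0).round(1),circ(q[:,:2]))
        elif k=='carou':
            q=p[(p[:,2]>22)&(p[:,2]<34)];print('disc',((q.max(0)+q.min(0))/2).round(1),q.min(0).round(1),q.max(0).round(1))
            for lo in(85,105,140,165):
                q=p[p[:,2]>lo];print(lo,len(q),np.median(q,0).round(1) if len(q) else '')
        else:
            q=p[(p[:,2]>12)&(p[:,2]<24)];print('lane',len(q));
            if n=='top': print(q[::6].round(0).astype(int).tolist())
E
```

```text
top table z 0.3878539894737433 3.262398278333987
potA z hist [ 23 390  57  22   6   9  16  14  17  15  23  26   4   0   0   0   0]
53 mid [ 601.3 -266.1   65.5] [ 577.2 -289.1   58.2] [ 625.4 -243.2   72.8] (array([ 599.57185812, -266.77014927]), np.float64(22.112356438300296))
potB z hist [ 27 397  84  18   8   2  16   9  17  14  23  30   4   0   0   0   0]
57 mid [ 474.1 -255.4   66.8] [ 449.2 -278.7   58.6] [ 498.9 -232.1   74.9] (array([ 474.34607388, -255.26877784]), np.float64(23.029723941210207))
carou z hist [ 115 2522  227   17   40  119 1050  350   50   23   18   23   26  349
  120   96   38]
disc [579.6 154.7  28. ] [487.2  52.   22.1] [672.  257.5  34. ]
85 577 [551.5 177.4  97. ]
105 227 [557.6 217.4 139.6]
140 113 [558.5 226.5 148.1]
165 11 [599.7  95.4 179.2]
lane z hist [  75 1954  244   82  160  112   84   26    0    0    0    0    0    0
    0    0    0]
lane 354
[[669, -76, 15], [661, -75, 14], [657, -71, 17], [652, -71, 22], [650, -67, 17], [649, -49, 12], [646, -20, 18], [643, -45, 21], [644, -2, 19], [642, -27, 19], [640, -48, 21], [640, 5, 22], [639, -16, 18], 
[... 899 characters left out ...]
42.5   72.6] (array([ 596.22295328, -268.79202275]), np.float64(24.194868027485512))
potB z hist [  0 499  43  16  13  20  43  48  79  55  55  54   4   0   0   0   0]
113 mid [ 470.  -257.4   65.2] [ 443.4 -285.    58. ] [ 496.6 -229.8   72.4] (array([ 469.57324721, -257.62794971]), np.float64(23.886226406814774))
carou z hist [  22 2247  238   54   77   94  652  290   79   47   44   52   83  285
  109  110   46]
disc [646.1 258.8  28. ] [480.7  22.3  22. ] [811.6 495.4  34. ]
85 504 [551.1 174.6 103.6]
105 247 [560.5 207.5 129.8]
140 104 [559.7 211.4 148.8]
165 19 [596.   96.2 177.1]
lane z hist [  11 2143  277  105  168  135  209  101   61   24    1    0    0    0
    0    0    0]
lane 408
```

```bash
python3 - <<'E'
from h import *
from scipy.optimize import least_squares
C=[]
for n in('top','side'):
    W=np.load(f'pics/{n}W.npy').reshape(-1,3);W=W[~np.isnan(W).any(1)];C.append(W)
for nm,Ws in(('top',[C[0]]),('side',[C[1]]),('both',C)):
    W=np.vstack(Ws)
    q0=np.array([580,155,.19])
    for it in range(6):
        c=q0[:2];th=q0[2];R=np.array([[np.cos(th),-np.sin(th)],[np.sin(th),np.cos(th)]])
        L=(W[:,:2]-c)@R
        m=(W[:,2]>12)&(W[:,2]<24)&(L[:,1]<-104)&(L[:,1]>-225)&(abs(abs(L[:,0])-35)<11)
        mo=(W[:,2]>12)&(W[:,2]<24)&(abs(L[:,1]+115)<11)&(abs(L[:,0])<28)
        rr=np.hypot(*L.T);md=(W[:,2]>22)&(W[:,2]<40)&(rr<108)
        ang=np.arctan2(L[:,1],L[:,0]);E=[]
        for a in np.arange(-np.pi,np.pi,.25):
            k=md&(abs(ang-a)<.13)
            if k.sum()>8: E.append(W[k][rr[k]>=np.quantile(rr[k],.93),:2])
        E=np.vstack(E)
        def f(q):
            R=np.array([[np.cos(q[2]),-np.sin(q[2])],[np.sin(q[2]),np.cos(q[2])]])
            A=(W[m][:,:2]-q[:2])@R;B=(W[mo][:,:2]-q[:2])@R
            return np.r_[abs(A[:,0])-35,B[:,1]+115,np.hypot(*(E-q[:2]).T)-94]
        r=least_squares(f,q0,loss='soft_l1',f_scale=3);q0=r.x
    u=np.array([np.sin(q0[2]),-np.cos(q0[2])])
    print(nm,q0.round(3),m.sum(),mo.sum(),len(E),abs(r.fun).mean().round(2),[ (q0[:2]+d*u).round(1).tolist() for d in(135,187,255)])
    L=(W[:,:2]-q0[:2]);rr=np.hypot(*L.T)
    for k,(a,b,ra,rb) in dict(post=(155,183,40,100),spout=(108,128,85,145),jar=(80,100,30,85)).items():
        s=(W[:,2]>a)&(W[:,2]<b)&(rr>ra)&(rr<rb);M=np.median(W[s],0);print('  ',k,s.sum(),M.round(1),'r',np.hypot(*(M[:2]-q0[:2])).round(1),'ang',np.arctan2(*(M[:2]-q0[:2])[::-1]).round(3))
print('tape2',[np.median(W[(W[:,2]>42)&(W[:,2]<54)&(W[:,0]>660)&(W[:,0]<820)&(W[:,1]>-60)&(W[:,1]<120)],0) for W in C])
E
```

```text
top [5.79343e+02 1.65347e+02 1.37000e-01] 234 28 117 3.41 [[597.8, 31.6], [604.9, -19.9], [614.2, -87.3]]
   post 15 [598.1  96.8 177.4] r 71.1 ang -1.304
   spout 2 [538.6 293.6 125.4] r 134.6 ang 1.878
   jar 347 [539.  158.5  92.3] r 40.9 ang -2.975
side [5.74369e+02 1.65572e+02 1.28000e-01] 219 32 75 4.06 [[591.6, 31.7], [598.2, -19.9], [606.9, -87.3]]
   post 32 [595.3  95.6 166.6] r 73.0 ang -1.28
   spout 2 [536.1 296.6 122. ] r 136.5 ang 1.855
   jar 279 [536.  156.9  92.5] r 39.4 ang -2.918
both [5.76637e+02 1.65294e+02 1.37000e-01] 454 68 185 3.97 [[595.1, 31.6], [602.2, -19.9], [611.5, -87.3]]
   post 47 [597.   96.2 167.9] r 72.0 ang -1.285
   spout 4 [538.5 295.  124.9] r 135.2 ang 1.857
   jar 621 [537.7 158.2  92.4] r 39.6 ang -2.962
tape2 [array([767.59055283,  37.28798206,  48.19711621]), array([772.80024204,  38.95087951,  49.03987685])]
```

Emit:
play_rows(
  offset=[
    [5, -10, 45],
    [10, -20, 40],
    [22, -40, 15],
    [22, -40, 5],
    [22, -40, 5],
    [22, -40, 5],
    [22, -40, 5],
    [22, -40, 5],
    [22, -40, 5],
    [22, -40, 5],
    [22, -40, 5],
    [22, -40, 5],
  ],
  turn=[-0.08, -0.08, -0.08, -0.08, -0.08, -0.08, -0.08, -0.08, -0.08, -0.08, -0.08, -0.08],
)

```text
clock: 1.9
position: [451.0, 143.0, 381.2]
ee_rot: [-0.117, 0.993, 0.002, 0.001]
contact_force: [0.5, 0.3, 0.0]
gripper_width: 85.3
```

Emit:
play_rows(
  offset=[
    [18, -40, 0],
    [18, -40, 0],
    [18, -40, 0],
    [18, -40, 0],
    [5, -10, 0],
    [0, 0, 0],
    [0, 0, 0],
  ],
  turn=[-0.03, -0.03, -0.03, -0.01, 0, 0, 0],
)

```text
clock: 2.6
position: [531.0, -39.1, 382.7]
ee_rot: [-0.06, 0.998, 0.002, 0.003]
contact_force: [-0.6, 0.3, -0.8]
gripper_width: 85.3
```

```bash
python3 - <<'E'
from h import *
s=arm.read_state();print(s['position'].round(1),s['joints'].round(3))
cp=eyes.camera_params('wrist');p,d=eyes.get_image('wrist');cv2.imwrite('pics/w1.png',p[:,:,::-1]);W=cloud(cp,d);np.savez('pics/w1.npz',p=p,d=d,W=W)
print(W[200,320],W[0,0],W[0,639],W[399,0],W[399,639],cp['camera_matrix'])
E
```

```text
[531.  -39.1 382.7] [ 0.229  0.153  0.062 -0.003 -1.473 -0.109]
[522.13030772  29.20820488   1.01350523] [1309.09270082 -276.73267748 -319.33836306] [ 104.82239675 -320.04227758    0.81568025] [594.15130388 -43.66647967 474.39957625] [468.13444886 -58.45989413 473.25877127] [[360.16747094   0.         317.91759514]
 [  0.         360.16747094 205.11291708]
 [  0.           0.           1.        ]]
```

View pics/w1.png

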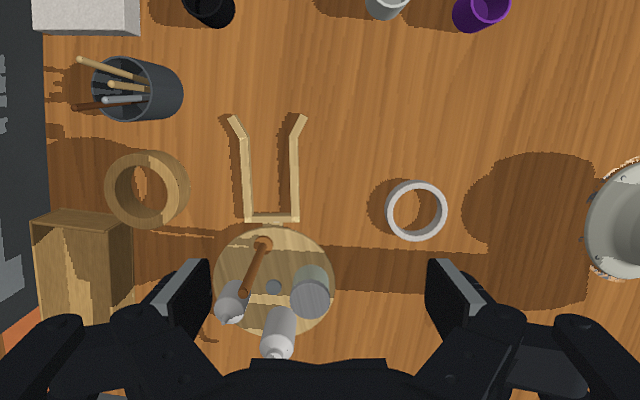

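The wrist view shows the lane at columns 240–300, with its stop at row 218, its mouth at row 118, and the carousel centred near (274,287). I'll refit from this closer cloud.

```bash
python3 - <<'E'
from h import *
from scipy.optimize import least_squares
z=np.load('pics/w1.npz');cp=eyes.camera_params('wrist');W=z['W'];I=W.reshape(-1,3)
# pixel-based: intersect rays with z=18 for lane-coloured region
K=cp['camera_matrix'];T=np.array(cp['camera_from_world']);c0=-T[:3,:3].T@T[:3,3]
def at(px,h):
    n=cv2.undistortPoints(np.array(px,float).reshape(-1,1,2),np.array(K),np.array(cp['dist'])).reshape(-1,2)
    r=np.c_[n,np.ones(len(n))]@T[:3,:3];return c0+r*((h-c0[2])/r[:,2])[:,None]
m=np.zeros((400,640),bool);m[110:226,222:314]=1;Z=W[...,2];print('table',np.nanmedian(Z[120:230,340:380]))
v,u=np.nonzero(m&(Z>11)&(Z<26));P=at(np.c_[u,v],18)[:,:2]
v2,u2=np.nonzero((Z>23)&(Z<34));D=at(np.c_[u2,v2],28)[:,:2]
q0=np.array([578,165,.14])
for it in range(8):
    c=q0[:2];th=q0[2];R=np.array([[np.cos(th),-np.sin(th)],[np.sin(th),np.cos(th)]]);L=(P-c)@R
    A=P[(L[:,1]<-112)&(L[:,1]>-222)&(abs(abs(L[:,0])-35)<10)];B=P[(abs(L[:,1]+115)<9)&(abs(L[:,0])<26)]
    d=D-c;rr=np.hypot(*d.T);an=np.arctan2(*d.T[::-1]);E=[]
    for a in np.arange(-np.pi,np.pi,.1):
        k=(abs(an-a)<.05)&(rr<105)
        if k.sum()>5 and rr[k].max()>85: E.append(d[k][np.argmax(rr[k])]+c)
    E=np.array(E)
    def f(q):
        R=np.array([[np.cos(q[2]),-np.sin(q[2])],[np.sin(q[2]),np.cos(q[2])]])
        return np.r_[abs(((A-q[:2])@R)[:,0])-35,3*(((B-q[:2])@R)[:,1]+115),5*(np.hypot(*(E-q[:2]).T)-95)]
    r=least_squares(f,q0,loss='soft_l1',f_scale=3);q0=r.x
u=np.array([np.sin(q0[2]),-np.cos(q0[2])]);print(q0.round(3),len(A),len(B),len(E),abs(r.fun[:len(A)]).mean(),[(q0[:2]+k*u).round(1).tolist() for k in(135,187,225,255)])
L=(A-q0[:2])@np.array([[np.cos(q0[2]),-np.sin(q0[2])],[np.sin(q0[2]),np.cos(q0[2])]])
print('rail x range',[np.quantile(L[L[:,0]*s>0,0],[.03,.5,.97]).round(1).tolist() for s in(-1,1)],'stop y',((B-q0[:2])@np.c_[[np.cos(q0[2]),np.sin(q0[2])],[-np.sin(q0[2]),np.cos(q0[2])]])[:,1].mean())
print('E circ',circ(E))
k=(I[:,2]>160)&(I[:,2]<183)&(abs(I[:,0]-597)<25)&(abs(I[:,1]-96)<25);print('post',k.sum(),I[k].mean(0).round(1))
# white pot circles from top camera for check
E
```

```text
table 0.9493017623685454
[5.77439e+02 1.75543e+02 1.20000e-01] 1353 288 48 3.389891878346995 [[593.5, 41.5], [599.7, -10.1], [604.3, -47.9], [607.9, -77.6]]
rail x range [[-40.2, -34.2, -28.2], [27.6, 34.1, 40.5]] stop y -113.9516819512054
E circ (array([577.40125414, 164.80820881]), np.float64(94.14758864834934))
post 171 [597.4  95.8 173.6]
```

```bash
python3 - <<'E'
from h import *
z=np.load('pics/w1.npz');cp=eyes.camera_params('wrist')
K=cp['camera_matrix'];T=np.array(cp['camera_from_world']);c0=-T[:3,:3].T@T[:3,3]
def at(px,h):
    n=cv2.undistortPoints(np.array(px,float).reshape(-1,1,2),np.array(K),np.array(cp['dist'])).reshape(-1,2)
    r=np.c_[n,np.ones(len(n))]@T[:3,:3];return c0+r*((h-c0[2])/r[:,2])[:,None]
Z=z['W'][...,2]
# mid-line of each rail per row
for lo,hi in((228,262),(282,310)):
    pts=[]
    for v in range(145,210):
        u=[k for k in range(lo,hi) if 11<Z[v,k]<26]
        if len(u)>3: pts.append([np.mean(u),v])
    P=at(pts,18);k=np.polyfit(P[:,1],P[:,0],1);print(len(P),k,np.std(P[:,0]-np.polyval(k,P[:,1])),'x at y=0',k[1],'th',-np.arctan(k[0]))
for v in range(205,236):
    print(v,at([[272,v]],18)[0,:2].round(0),np.nanmedian(Z[v,258:287]).round(1),z['p'][v,272],end=' | ')
a=z['p'][100:350,200:350,::-1];cv2.imwrite('pics/w1c.png',cv2.resize(a,(360,600),interpolation=cv2.INTER_CUBIC))
E
```

```text
65 [-1.33610165e-01  6.33057121e+02] 0.2956326107321074 x at y=0 633.0571213407452 th 0.13282351813822496
65 [-1.28234128e-01  5.64028468e+02] 0.2461924385113593 x at y=0 564.0284677737554 th 0.12753808917912796
205 [591.  41.] 1.0 [159 111  63] | 206 [591.  43.] 0.7 [160 111  63] | 207 [591.  44.] 1.2 [160 112  65] | 208 [591.  46.] 1.1 [160 111  59] | 209 [591.  47.] 1.0 [161 112  62] | 210 [591.  49.] 0.9 [163 113  61] | 211 [591.  50.] 0.7 [146  99  54] | 212 [590.  52.] 1.2 [102  72  42] | 213 [590.  54.] 2.3 [114  91  60] | 214 [590.  55.] 8.0 [117  99  68] | 215 [590.  57.] 13.3 [123 103  71] | 216 [590.  58.] 18.2 [164 139  96] | 217 [590.  60.] 18.8 [193 166 116] | 218 [590.  61.] 19.4 [188 162 116] | 219 [590.  63.] 18.8 [188 161 114] | 220 [589.  64.] 19.0 [186 161 114] | 221 [589.  66.] 19.0 [186 159 113] | 222 [589.  67.] 18.6 [184 158 110] | 223 [589.  69.] 10.3 [187 161 113] | 224 [589.  70.] 9.9 [170 144  99] | 225 [589.  72.] 10.4 [114  95  65] | 226 [589.  74.] 10.5 [109  91  59] | 227 [588.  75.] 23.6 [149 127  86] | 228 [588.  77.] 26.7 [186 160 112] | 229 [588.  78.] 28.5 [190 164 117] | 230 [588.  80.] 28.9 [187 161 113] | 231 [588.  81.] 29.2 [186 159 113] | 232 [588.  83.] 29.1 [185 159 112] | 233 [588.  85.] 29.0 [185 158 113] | 234 [587.  86.] 28.8 [184 159 112] | 235 [587.  88.] 29.2 [182 157 110] |
```

View pics/w1c.png

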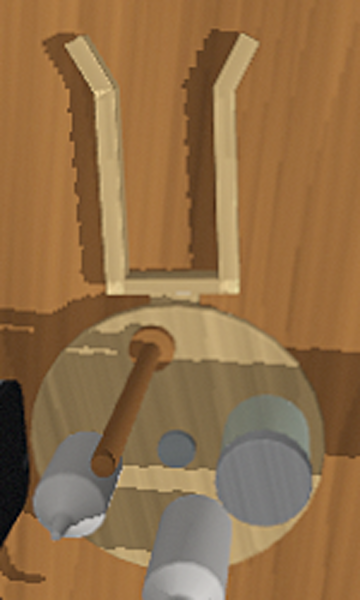

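Lane axis: carousel axis (576.8,165.5), θ≈0.130, first (594.3,31.6), second (601.0,−19.9), mouth (609.8,−87.4). The stop face, rails and disc all agree. Next I move over the farther pot.

Emit:
play_rows(
  offset=[
    [11, -38, -20],
    [11, -38, -20],
    [11, -38, -20],
    [11, -38, -20],
    [11, -38, -20],
    [11, -38, -20],
    [0, 0, 0],
  ],
  turn=[0.01, 0, 0, 0, 0, 0, 0],
)

```text
clock: 3.35
position: [599.7, -260.9, 262.2]
ee_rot: [-0.077, 0.997, 0.004, 0.008]
contact_force: [-1.2, 0.3, -0.0]
gripper_width: 85.5
```

```bash
cat > pot.py <<'E'
from h import *
from bench import silhouettes
s=arm.read_state();print(s['clock'],s['position'].round(1),2*np.arctan2(s['ee_rot'][1],s['ee_rot'][0])-np.pi)
cp=eyes.camera_params('wrist');p,d=eyes.get_image('wrist');W=cloud(cp,d);cv2.imwrite('pics/w_last.png',p[:,:,::-1])
for x in silhouettes('wrist','pot_a'):
    q=W[x['mask']];q=q[~np.isnan(q).any(1)];r=q[(q[:,2]>58)&(q[:,2]<75)]
    if len(r)<20: continue
    print(round(x['score'],2),np.round(x['bbox']),len(r),'rgb',np.median(p[x['mask']],0),'rim z',np.median(r[:,2]).round(1),'mid',((np.quantile(r,.01,axis=0)+np.quantile(r,.99,axis=0))/2).round(1),'ext',(np.quantile(r,.99,axis=0)-np.quantile(r,.01,axis=0)).round(1),circ(r[:,:2]))
E
python3 pot.py
```

```text
3.35 [ 599.7 -260.9  262.2] 0.15506823116039214
0.91 [446. 198.  66.  59.] 812 rgb [116. 117. 112.] rim z 65.2 mid [ 471.6 -256.4   62.6] ext [49.3 49.5  9. ] (array([ 472.09627293, -256.33168578]), np.float64(23.47949735626806))
0.71 [323. 169.  52.  62.] 725 rgb [132. 133. 128.] rim z 65.6 mid [ 598.4 -266.8   62.9] ext [50.  50.1  9. ] (array([ 598.5636153 , -266.99048724]), np.float64(23.60929106296455))
0.57 [227. 197.  66.  60.] 764 rgb [17. 17. 19.] rim z 65.3 mid [ 692.9 -219.9   62.7] ext [50.2 49.5  9.1] (array([ 693.05038422, -220.0070806 ]), np.float64(23.81363466403484))
```

Emit:
play_rows(
  offset=[
    [0, -3, -40],
    [-1, -3, -40],
    [0, 0, -40],
    [0, 0, -40],
    [0, 0, -40],
    [0, 0, -25],
    [0, 0, -5],
    [0, 0, 0],
  ],
  turn=[-0.02, -0.01, 0, 0, 0, 0, 0, 0],
)

```text
clock: 4.25
position: [608.0, -249.7, 47.6]
ee_rot: [-0.075, 0.997, -0.002, 0.026]
contact_force: [-0.3, 0.0, 1.4]
gripper_width: 85.5
```

```bash
python3 - <<'E'
from bench import arm
s=arm.read_state()
for k in('clock','position','ee_rot','joints','joint_vel','contact_force'):print(k,s[k])
E
```

```text
clock 4.25
position [ 608.04765642 -249.7038058    47.64686277]
ee_rot [-0.07530867  0.99681723 -0.00229916  0.02605238]
joints [-0.14739009  0.58671817 -0.15486489 -0.01001669 -0.77739863  0.30515911]
joint_vel [ 0.02651057 -0.01505967  0.00043663  0.00290549 -0.00441156 -0.00382543]
contact_force [-0.28297017  0.01439049  1.40900882]
```

Emit:
play_rows(
  offset=[
    [-4, -8, -5],
    [-4, -8, -5],
    [0, 0, 0],
  ],
  turn=[0, 0, 0],
)

```text
clock: 4.55
position: [603.3, -265.9, 43.2]
ee_rot: [-0.077, 0.997, -0.004, 0.031]
contact_force: [-0.1, -0.3, -0.6]
gripper_width: 85.7
```

Emit:
play_rows(
  offset=[
    [0, 0, 0],
    [0, 0, 0],
    [0, 0, 0],
    [0, 0, 0],
  ],
  turn=[0, 0, 0, 0],
)

```text
clock: 4.95
position: [604.2, -267.4, 45.8]
ee_rot: [-0.076, 0.997, -0.005, 0.033]
contact_force: [-0.4, 0.2, 0.0]
gripper_width: 85.2
```

Emit:
play_rows(
  offset=[
    [0, 0, 10],
    [0, 0, 10],
    [0, 0, 10],
    [0, 0, 10],
    [0, 0, 10],
    [0, 0, 0],
  ],
  turn=[0, 0, 0, 0, 0, 0],
)

```text
clock: 5.55
position: [605.1, -267.4, 101.9]
ee_rot: [-0.077, 0.996, -0.005, 0.034]
contact_force: [0.5, -0.4, 0.8]
gripper_width: 85.4
```

Emit:
play_rows(
  offset=[
    [0, 0, 40],
    [0, 0, 40],
    [0, 0, 40],
    [0, 0, 0],
  ],
  turn=[0, 0, 0, 0],
)

```text
clock: 5.95
position: [603.0, -266.9, 224.9]
ee_rot: [-0.077, 0.997, -0.005, 0.032]
contact_force: [0.4, 0.6, 1.0]
gripper_width: 85.6
```

Emit:
play_rows(
  offset=[
    [0, 0, -15],
    [0, 0, -15],
    [0, 0, -15],
    [0, 0, -15],
    [0, 0, -15],
    [0, 0, 0],
  ],
  turn=[0, 0, 0, 0, 0, 0],
)

```text
clock: 6.55
position: [602.2, -266.2, 148.5]
ee_rot: [-0.076, 0.997, -0.004, 0.034]
contact_force: [-0.3, 0.3, -0.1]
gripper_width: 85.6
```

Emit:
play_rows(
  offset=[
    [-1, 0, -15],
    [-1, 0, -15],
    [-1, 0, -15],
    [0, 0, -15],
    [0, 0, -15],
    [0, 0, -15],
    [0, 0, -15],
    [0, 0, -10],
    [0, 0, 0],
  ],
  turn=[0, 0, 0, 0, 0, 0, 0, 0, 0],
)

```text
clock: 7.45
position: [602.1, -267.2, 34.8]
ee_rot: [-0.077, 0.996, -0.006, 0.038]
contact_force: [0.7, 0.5, 0.6]
gripper_width: 85.4
```

Emit:
play_rows(
  offset=[
    [-2, 0, -3],
    [0, 0, -3],
    [0, 0, 0],
  ],
  turn=[-0.01, -0.01, 0],
)

```text
clock: 7.75
position: [601.4, -267.7, 30.4]
ee_rot: [-0.066, 0.997, -0.007, 0.039]
contact_force: [0.2, -0.4, -0.4]
gripper_width: 85.6
```

Emit:
play_rows(
  offset=[
    [0, 0, 0],
    [0, 0, 0],
    [0, 0, 0],
    [0, 0, 0],
    [0, 0, 0],
    [0, 0, 0],
    [0, 0, 0],
    [0, 0, 0],
  ],
  turn=[0, 0, 0, 0, 0, 0, 0, 0],
  grip=-0.4,
)

```text
clock: 8.55
position: [602.1, -267.9, 32.7]
ee_rot: [-0.066, 0.997, -0.008, 0.041]
contact_force: [-1.1, -0.3, 0.9]
gripper_width: 52.1
```

Emit:
play_rows(
  offset=[
    [1, 8, -0.5],
    [1, 18, -0.5],
    [1, 20, -0.5],
    [1, 20, -0.5],
    [1, 20, -0.5],
    [1, 20, -0.5],
    [1, 20, -0.5],
    [1, 15, -0.5],
    [0, 8, -0.5],
    [0, 0, 0],
  ],
  turn=[0, 0, 0, 0, 0, 0, 0, 0, 0, 0],
)

```text
clock: 9.55
position: [615.1, -113.6, 33.0]
ee_rot: [-0.068, 0.997, -0.011, 0.047]
contact_force: [0.4, 0.1, 0.1]
gripper_width: 51.8
```

```bash
python3 pot.py
```

```text
9.55 [ 615.1 -113.6   33. ] 0.13683231716364297
0.87 [148.  29. 194.  58.] 2279 rgb [16. 16. 18.] rim z 65.0 mid [ 691.3 -199.6   62.5] ext [37.8 11.8  8.8] (array([ 691.97025919, -215.53377961]), np.float64(20.87533283316855))
0.57 [318. 281. 142. 167.] 6370 rgb [117. 118. 113.] rim z 65.5 mid [ 612.5 -114.    62.9] ext [48.6 47.7  9.5] (array([ 612.60802395, -113.67243235]), np.float64(23.34857368131057))
```

```bash
cat > tilt.py <<'E'
from h import *
from bench import silhouettes
import sys
s=arm.read_state();print(s['clock'],s['position'].round(1),s['ee_rot'].round(3),s['joints'].round(3))
cp=eyes.camera_params('wrist');p,d=eyes.get_image('wrist');W=cloud(cp,d)
for x in silhouettes('wrist','pot_a')[:3]:
    q=W[x['mask']];q=q[~np.isnan(q).any(1)];r=q[(q[:,2]>60)&(q[:,2]<72)]
    if len(r)<50 or np.median(p[x['mask']])<60: continue
    c=circ(r[:,:2])[0];rr=np.hypot(*(r[:,:2]-c).T);t=r[(rr>21)&(rr<26.5)]
    k=np.linalg.lstsq(np.c_[t[:,:2]-c,np.ones(len(t))],t[:,2],rcond=None)[0];print(x['score'],c,len(t),'dz/dx,dz/dy,z',k)
E
python3 tilt.py
```

```text
9.65 [ 615.1 -114.5   33. ] [-0.068  0.997 -0.011  0.047] [ 0.086  0.547 -0.308  0.04  -0.624  0.019]
0.96 [ 612.59733562 -114.4640368 ] 5706 dz/dx,dz/dy,z [ 1.97189434e-02 -2.24407259e-02  6.49707671e+01]
```

Emit:
play_rows(
  offset=[
    [-2, 10, -0.5],
    [-3, 20, -0.5],
    [-3, 20, -0.5],
    [-3, 20, -0.5],
    [-3, 18, -0.5],
    [-1, 8, -0.5],
    [0, 0, 0],
  ],
  turn=[0, 0, 0, 0, 0, 0, 0],
)

```text
clock: 10.45
position: [602.1, -20.0, 33.2]
ee_rot: [-0.065, 0.997, -0.013, 0.05]
contact_force: [0.6, 1.0, 0.0]
gripper_width: 51.5
```

```bash
python3 tilt.py
```

```text
10.45 [602.1 -20.   33.2] [-0.065  0.997 -0.013  0.05 ] [ 0.257  0.514 -0.388  0.081 -0.576 -0.193]
0.6 [599.4257705  -19.91827121] 5811 dz/dx,dz/dy,z [ 2.65075170e-02 -2.82238681e-02  6.51479913e+01]
```

Emit:
play_rows(
  offset=[
    [0, 0, 0],
    [0, 0, 0],
    [0, 0, 0],
    [0, 0, 15],
    [0, 0, 30],
    [0, 0, 30],
    [-5, -10, 20],
    [-15, -30, 5],
    [-20, -35, 0],
  ],
  turn=[0, 0, 0, 0, 0, 0, 0, 0, 0],
  grip=0.7,
)

```text
clock: 11.45
position: [560.3, -99.0, 133.1]
ee_rot: [-0.064, 0.997, -0.013, 0.047]
contact_force: [-0.6, -0.7, -0.2]
gripper_width: 72.8
```

```bash
python3 - <<'E'
from bench import arm
s=arm.read_state();print(s['joints'].round(3),s['position'].round(1),s['ee_rot'].round(4))
E
```

```text
[ 0.127  0.338 -0.357  0.046 -0.786 -0.03 ] [560.3 -99.  133.1] [-0.0641  0.9968 -0.0135  0.0466]
```

Emit:
play_rows(
  offset=[
    [-20, -37, 0],
    [-20, -37, 0],
    [-20, -37, 0],
    [-20, -35, 0],
    [-6, -10, 0],
    [0, 0, 0],
  ],
  turn=[0, 0, 0, 0, 0, 0],
  grip=1,
)

```text
clock: 12.05
position: [466.7, -264.2, 133.4]
ee_rot: [-0.061, 0.997, -0.013, 0.046]
contact_force: [0.3, 0.2, 0.5]
gripper_width: 85.4
```

```bash
python3 pot.py
```

```text
12.05 [ 466.7 -264.2  133.4] 0.12143452075349215
0.86 [498. 247. 109. 103.] 2262 rgb [66. 30. 87.] rim z 65.1 mid [ 352.7 -256.7   62.6] ext [50.4 49.8  8.9] (array([ 353.03590334, -256.70039048]), np.float64(23.67095288213322))
0.82 [320. 227.  78.  95.] 1847 rgb [135. 137. 131.] rim z 65.4 mid [ 471.1 -256.5   62.8] ext [49.5 49.5  8.8] (array([ 471.16947024, -256.59915087]), np.float64(23.52971927544162))
0.59 [ 50. 226. 100.  83.] 1293 rgb [15. 16. 17.] rim z 63.9 mid [ 688.7 -220.2   62.5] ext [42.7 49.9  8.7] (array([ 692.11769195, -220.22197513]), np.float64(23.630568342425608))
```

Pot B is at (471.5,−256.5). I'll shift by (+7,+7) and descend slowly, about 101 mm.

Emit:
play_rows(
  offset=[
    [3, 4, -5],
    [3, 4, -12],
    [0, 0, -15],
    [0, 0, -15],
    [0, 0, -15],
    [0, 0, -15],
    [0, 0, -15],
    [0, 0, -8],
    [0, 0, 0],
  ],
  turn=[0, 0, 0, 0, 0, 0, 0, 0, 0],
)

```text
clock: 13.05
position: [482.9, -242.1, 27.6]
ee_rot: [-0.072, 0.996, -0.013, 0.048]
contact_force: [-0.2, -0.0, 0.1]
gripper_width: 85.5
```

Emit:
play_rows(
  offset=[
    [-4, -7, 2],
    [-4, -7, 2],
    [0, 0, 0],
  ],
  turn=[0.01, 0, 0],
)

```text
clock: 13.35
position: [476.7, -254.9, 32.5]
ee_rot: [-0.079, 0.996, -0.013, 0.049]
contact_force: [1.0, 0.1, -0.1]
gripper_width: 85.7
```

Emit:
play_rows(
  offset=[
    [-2, -2, -1],
    [0, 0, 0],
    [0, 0, -0.5],
    [0, 0, -0.5],
    [0, 0, -0.5],
    [0, 0, 0],
  ],
  turn=[-0.02, 0, 0, 0, 0, 0],
  grip=-0.4,
)

```text
clock: 13.95
position: [475.0, -257.2, 33.5]
ee_rot: [-0.068, 0.996, -0.014, 0.049]
contact_force: [-1.5, -0.2, 0.5]
gripper_width: 51.6
```

```bash
python3 tilt.py
```

```text
13.95 [ 475.  -257.2   33.5] [-0.068  0.996 -0.014  0.049] [-0.195  0.438 -0.512  0.003 -0.519  0.329]
0.89 [ 472.67084838 -256.81803789] 5556 dz/dx,dz/dy,z [ 8.52731447e-03 -2.08702513e-02  6.48280178e+01]
0.89 [ 362.01845386 -261.83474348] 0 dz/dx,dz/dy,z [0. 0. 0.]
```

Emit:
play_rows(
  offset=[
    [8, 7, -0.5],
    [18, 16, -0.5],
    [18, 16, -0.5],
    [18, 16, -0.5],
    [18, 16, -0.5],
    [18, 16, -0.5],
    [18, 16, -0.5],
    [15, 14, -0.5],
    [8, 7, -0.5],
    [0, 0, 0],
  ],
  turn=[0, 0, 0, 0, 0, 0, 0, 0, 0, 0],
)

```text
clock: 15.05
position: [616.1, -133.1, 33.3]
ee_rot: [-0.069, 0.996, -0.017, 0.045]
contact_force: [0.6, 0.9, 2.0]
gripper_width: 51.2
```

```bash
python3 tilt.py
```

```text
15.05 [ 616.1 -133.1   33.3] [-0.069  0.996 -0.017  0.045] [ 0.06   0.552 -0.302  0.058 -0.628  0.033]
0.92 [ 614.03566077 -132.58302816] 5438 dz/dx,dz/dy,z [ 7.66462238e-04 -1.96627145e-02  6.46874932e+01]
```

Emit:
play_rows(
  offset=[
    [-1, 10, -0.5],
    [-2, 18, -0.5],
    [-2, 18, -0.5],
    [-2, 12, -0.5],
    [-2, 10, -0.5],
    [-1, 10, -0.5],
    [0, 0, 0],
  ],
  turn=[0, 0, 0, 0, 0, 0, 0],
)

```text
clock: 15.85
position: [606.2, -56.8, 33.5]
ee_rot: [-0.066, 0.996, -0.019, 0.049]
contact_force: [1.0, 0.7, 1.0]
gripper_width: 51.6
```

Emit:
play_rows(
  offset=[
    [-1, 8, -0.5],
    [-1, 8, -0.5],
    [-1, 8, -0.5],
    [-1, 5, -0.5],
    [0, 0, 0],
  ],
  turn=[0, 0, 0, 0, 0],
)

```text
clock: 16.35
position: [603.4, -29.5, 33.7]
ee_rot: [-0.066, 0.996, -0.02, 0.05]
contact_force: [1.5, 0.2, 0.7]
gripper_width: 51.5
```

Emit:
play_rows(
  offset=[
    [-0.5, 4, -0.5],
    [-0.5, 4, -0.5],
    [0, 3, 0],
  ],
  turn=[0, 0, 0],
)

```text
clock: 16.65
position: [602.7, -21.0, 33.9]
ee_rot: [-0.065, 0.996, -0.021, 0.05]
contact_force: [0.7, -12.5, 4.7]
gripper_width: 51.7
```

```bash
python3 tilt.py
```

```text
16.65 [602.7 -21.   33.9] [-0.065  0.996 -0.021  0.05 ] [ 0.263  0.514 -0.399  0.113 -0.572 -0.225]
0.62 [600.18872182 -20.31262884] 5739 dz/dx,dz/dy,z [ 1.14061900e-02 -3.26820334e-02  6.50822403e+01]
```

Contact with the stop is felt (12.5 N) and pot B is within about 1 mm of `second`. I'll release, rise and check.

Emit:
play_rows(
  offset=[
    [0, -1, 0],
    [0, 0, 0],
    [0, 0, 0],
    [0, 0, 10],
    [0, 0, 25],
    [0, 0, 40],
    [-5, -10, 45],
    [-10, -15, 45],
    [-10, -15, 45],
    [0, 0, 0],
  ],
  turn=[0, 0, 0, 0, 0, 0, 0, 0, 0, 0],
  grip=0.7,
)

```text
clock: 17.75
position: [569.8, -62.7, 249.5]
ee_rot: [-0.065, 0.997, -0.021, 0.044]
contact_force: [0.9, 0.3, 0.3]
gripper_width: 72.7
```

```bash
cat > post.py <<'E'
from h import *
exec(open('pot.py').read().split('for x in')[0])
I=W.reshape(-1,3)
for h in(60,):
    k=(I[:,2]>58)&(I[:,2]<72)&(I[:,1]<70)&(I[:,1]>-70)&(abs(I[:,0]-600)<40);r=I[k][:,:2]
    for t in((594.3,31.6),(601,-19.9)):
        c=np.array(t)
        for _ in range(20):
            d=np.hypot(*(r-c).T);q=r[(d>19)&(d<30)]
            if len(q)<20: break
            c=circ(q)[0]
        print('pot near',t,len(q),c.round(1),'err',np.hypot(*(c-t)).round(1))
k=(I[:,2]>150)&(I[:,2]<185)&(np.hypot(I[:,0]-576.8,I[:,1]-165.5)<90)
for lo in(150,160,170):
    j=k&(I[:,2]>lo)&(I[:,2]<lo+12);print('post',lo,j.sum(),np.nanmedian(I[j],0).round(1) if j.sum() else '')
E
python3 post.py; python3 -c "
from bench import arm;print(arm.read_state()['ee_rot'].round(4),arm.read_state()['joints'].round(3))"
```

```text
17.75 [569.8 -62.7 249.5] 0.13088248055794738
pot near (594.3, 31.6) 891 [592.5  28.4] err 3.7
pot near (601, -19.9) 882 [600.6 -19.9] err 0.4
post 150 0 
post 160 0 
post 170 0 
[-0.0652  0.9968 -0.0207  0.0409] [ 0.202  0.24  -0.189  0.06  -1.067 -0.099]
```

View pics/w_last.png

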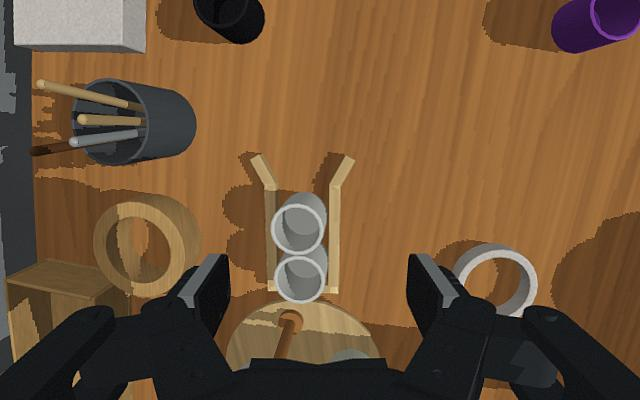

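Both pots stand in single file: first pot at image (299,278), second at (298,229). Next I go over the post.

Emit:
play_rows(
  offset=[
    [5, 25, 0],
    [6, 33, 0],
    [6, 33, 0],
    [6, 33, 0],
    [5, 25, 0],
    [1, 8, 0],
    [0, 0, 0],
  ],
  turn=[0, 0, 0, 0, 0, 0, 0],
  grip=0.5,
)

```text
clock: 18.5
position: [592.8, 101.7, 239.2]
ee_rot: [-0.064, 0.997, -0.021, 0.034]
contact_force: [0.6, -0.3, 0.2]
gripper_width: 63.9
```

```bash
python3 post.py
```

```text
18.5 [592.8 101.7 239.2] 0.12884764672667126
pot near (594.3, 31.6) 1009 [592.7  29.9] err 2.3
pot near (601, -19.9) 1106 [600.5 -18.8] err 1.2
post 150 69 [597.7  93.6 156.6]
post 160 76 [597.9  93.5 166.1]
post 170 335 [598.2  97.3 178.5]
```

Emit:
play_rows(
  offset=[
    [3, -3, -8],
    [3, -3, -12],
    [0, 0, -12],
    [0, 0, -12],
    [0, 0, -5],
    [0, 0, 0],
  ],
  turn=[0, 0, 0, 0, 0, 0],
)

```text
clock: 19.15
position: [597.0, 89.7, 183.7]
ee_rot: [-0.061, 0.997, -0.021, 0.031]
contact_force: [-0.5, -0.1, 0.3]
gripper_width: 64.0
```

Emit:
play_rows(
  offset=[
    [1, 3, -8],
    [1, 3, -10],
    [0, 0, -10],
    [0, 0, -10],
    [0, 0, -5],
    [0, 0, 0],
  ],
  turn=[0, 0, 0, 0, 0, 0],
)

```text
clock: 19.75
position: [599.3, 96.8, 137.1]
ee_rot: [-0.062, 0.997, -0.021, 0.032]
contact_force: [0.5, -0.1, 0.5]
gripper_width: 64.0
```

Emit:
play_rows(
  offset=[
    [0, 0, 0],
    [0, 0, 0],
    [0, 0, 0],
    [0, 0, 0],
    [0, 0, 0],
    [0, 0, 0],
    [0, 0, 0],
    [0, 0, 0],
  ],
  turn=[0, 0, 0, 0, 0, 0, 0, 0],
  grip=-1,
)

```text
clock: 20.55
position: [598.7, 96.5, 138.0]
ee_rot: [-0.061, 0.997, -0.022, 0.03]
contact_force: [1.8, 0.6, 0.4]
gripper_width: 11.0
```

Emit:
play_rows(
  offset=[
    [8, 2.9, 0],
    [7.6, 3.9, 0],
    [7.1, 4.7, 0],
    [6.4, 5.5, 0],
    [5.7, 6.3, 0],
    [0, 0, 0],
  ],
  turn=[0.12, 0.12, 0.12, 0.12, 0.12, 0],
)

```text
clock: 21.15
position: [633.8, 120.4, 138.1]
ee_rot: [-0.363, 0.931, -0.012, 0.034]
contact_force: [2.5, 2.5, 0.9]
gripper_width: 10.6
```

```bash
cat > ang.py <<'E'
import numpy as np
from bench import arm
from scipy.spatial.transform import Rotation as Q
s=arm.read_state();R=Q.from_quat(s['ee_rot']).as_matrix();P=s['position'];g=P-19*R[:,2]
d=g[:2]-[576.8,165.5];a=np.arctan2(d[1],d[0]);th=np.arctan2(R[1,0],R[0,0])
print('t',s['clock'],'grasp',g.round(1),'r',np.hypot(*d).round(1),'post ang',a.round(3),'to go',round((1.701-a+np.pi)%(2*np.pi)-np.pi,3),'toolx ang',th.round(3),'tilt',R[:2,2].round(3),'F',s['contact_force'].round(1),'w',s['gripper_width'],'j',s['joints'].round(2))
E
python3 ang.py
```

```text
t 21.15 grasp [632.5 120.4 157. ] r 71.6 post ang -0.681 to go 2.382 toolx ang -2.396 tilt [0.073 0.002] F [2.5 2.5 0.9] w 10.601510988715551 j [ 0.45  0.46 -0.14  0.04 -0.91  0.27]
```

Emit:
play_rows(
  offset=[
    [4.9, 6.9, 0],
    [4.1, 7.5, 0],
    [3.2, 7.9, 0],
    [2.2, 8.2, 0],
    [1.2, 8.4, 0],
    [0.2, 8.5, 0],
    [-0.8, 8.5, 0],
    [-1.9, 8.3, 0],
    [0, 0, 0],
  ],
  turn=[0.12, 0.12, 0.12, 0.12, 0.12, 0.12, 0.12, 0.12, 0],
)

```text
clock: 22.05
position: [646.1, 186.8, 138.1]
ee_rot: [0.761, -0.648, -0.003, -0.034]
contact_force: [-0.7, 3.5, 1.0]
gripper_width: 10.8
```

```bash
python3 ang.py
```

```text
t 22.05 grasp [645.3 185.7 157. ] r 71.5 post ang 0.287 to go 1.414 toolx ang -1.411 tilt [0.04  0.056] F [-0.7  3.5  1. ] w 10.845950248644504 j [ 0.51  0.51 -0.02 -0.04 -0.98  1.24]
```

Emit:
play_rows(
  offset=[
    [-2.9, 8, 0],
    [-3.8, 7.6, 0],
    [-4.7, 7.1, 0],
    [-5.5, 6.4, 0],
    [-6.3, 5.7, 0],
    [-6.9, 4.9, 0],
    [-7.5, 4.1, 0],
    [-7.9, 3.2, 0],
    [-8.2, 2.2, 0],
    [0, 0, 0],
  ],
  turn=[0.12, 0.12, 0.12, 0.12, 0.12, 0.12, 0.12, 0.12, 0.12, 0],
)

```text
clock: 23.05
position: [589.5, 235.9, 138.0]
ee_rot: [0.987, -0.157, -0.017, -0.028]
contact_force: [-4.1, 1.7, -0.9]
gripper_width: 10.8
```

```bash
python3 ang.py
```

```text
t 23.05 grasp [589.9 234.8 157. ] r 70.5 post ang 1.384 to go 0.317 toolx ang -0.314 tilt [-0.024  0.061] F [-4.1  1.7 -0.9] w 10.847298751526518 j [ 0.6   0.48 -0.06 -0.08 -1.02  2.26]
```

Emit:
play_rows(
  offset=[
    [-7.3, 1, 0],
    [-7.4, 0.2, 0],
    [-7.4, -0.6, 0],
    [0, 0, 0],
  ],
  turn=[0.105, 0.105, 0.105, 0],
)

```text
clock: 23.45
position: [567.0, 236.1, 138.0]
ee_rot: [0.999, -0.002, -0.019, -0.027]
contact_force: [-4.5, 1.3, 0.5]
gripper_width: 10.5
```

```bash
python3 ang.py; python3 - <<'E'
from h import *
tgt=np.array([594.3,31.6]);ims=[]
for n in('top','side'):
    cp=eyes.camera_params(n);p,d=eyes.get_image(n);W=cloud(cp,d).reshape(-1,3)
    k=(W[:,2]>106)&(W[:,2]<130)&(np.hypot(W[:,0]-576.8,W[:,1]-165.5)>90)&(np.hypot(W[:,0]-576.8,W[:,1]-165.5)<150)&(W[:,1]<140);q=W[k];
    print(n,len(q),q.round(0).tolist())
    k=(W[:,2]>130)&(W[:,2]<153)&(np.hypot(W[:,0]-583,W[:,1]-108)<30);print('pump',k.sum(),np.median(W[k],0))
    c=proj(cp,[594.3,31.6,118])[0];print('expected spout px',c)
    im=cv2.cvtColor(p,3+1) if 0 else p[:,:,::-1].copy();x,y=c.astype(int)
    a=cv2.resize(im[y-45:y+45,x-50:x+50],(400,360),interpolation=cv2.INTER_CUBIC);o=((c-[x-50,y-45]+.5)*4).astype(int);cv2.drawMarker(a,tuple(int(t) for t in o),(255,0,255),cv2.MARKER_CROSS,24,1);ims.append(a)
cv2.imwrite('pics/fin.png',np.hstack(ims))
E
```

```text
t 23.45 grasp [567.7 235.1 157. ] r 70.2 post ang 1.701 to go 0.0 toolx ang -0.002 tilt [-0.037  0.054] F [-4.5  1.3  0.5] w 10.538123456609148 j [ 0.62  0.45 -0.11 -0.08 -1.01  2.56]
top 1 [[597.0, 27.0, 128.0]]
pump 50 [589.7972794  102.92839833 147.48425333]
expected spout px [297.80850186 194.682149  ]
side 6 [[593.0, 33.0, 126.0], [596.0, 32.0, 126.0], [596.0, 26.0, 130.0], [590.0, 28.0, 126.0], [594.0, 28.0, 125.0], [598.0, 29.0, 122.0]]
pump 45 [584.39848775 101.37587799 147.37035238]
expected spout px [320.64443211 184.03384381]
```

View pics/fin.png

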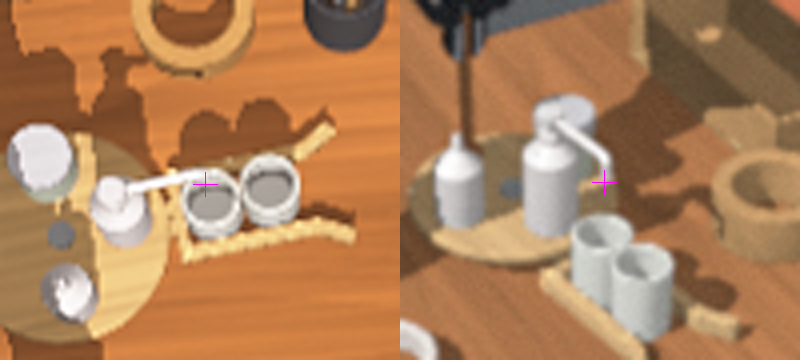

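The spout tip measures about (595,29) against `first` (594,32). That is roughly 3 mm off, where 14 mm is allowed. The pots are in file and the post is still gripped, so I hand in.

```bash
python3 ang.py; python3 -c "
from bench import arm;arm.job_done()"
```

```text
t 23.55 grasp [568.  235.2 157. ] r 70.2 post ang 1.696 to go 0.005 toolx ang -0.004 tilt [-0.038  0.054] F [-5.5  1.3  0.5] w 10.46276190276508 j [ 0.62  0.45 -0.11 -0.08 -1.01  2.55]
the job is handed in; nothing more can be done
```

I slid both white pots into the lane, turned the carousel until the spout was over the first pot, and handed the job in at 23.6 s with the post still gripped.

**Pots:** I gripped each pot lightly and slid it along the table. The second pot pushed the first against the stop, where I felt about 12 N. After release, the first pot measured 2–4 mm from its point and the second about 1 mm. Rim heights stayed at 65 mm, so neither pot was lifted.

**Carousel:** I held the post and turned it about 2.98 rad, with the gripper turning along. At hand-in the post was within 0.005 rad of its target. The spout measured about 3–5 mm from the middle of the first pot, where 14 mm is allowed. The fingers were closed on the 12 mm post at a reading of 10.5 mm.

**Checks that disagreed:**
- **First lane fit:** it came out about 10 mm off along the lane. I corrected it from the wrist view.
- **Pot spacing:** the depth fit put the two pots 49 mm apart right after release and 49–50 mm on the next look, though touching pots are 52 mm apart. I took this as measurement error.
- **Tool tilt:** during fast moves and descents the tool drifted to about 0.1 rad off vertical. The gripped pots still read nearly upright, about 0.04 rad at most.
- **Not measured:** I did not measure the other items on the table at the end. I saw no contact with any of them.

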